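Roll a slatted wood inlay flush into a door-trim panel

TASK

Take the seam roller out of its slot in the tool holder and roll the slatted wood inlay down into the door-trim panel until every slat is fully home, flush with the beige surround. Start at the end nearest the tool holder, whose slat is already down, and work steadily to the other end in slat order, with firm, even pressure (about 15 N, never more than 25 N), pressing only with the roller and not lifting it off the inlay until the last slat is down. Then stand the roller back in its slot, hanging upright by its shoulders, and leave the other things on the bench where they are.

Things in the scene. Friction and masses are not known exactly. Their poses are not given: they have to be found in the camera images.
- cradle: Trim jig, 300 x 115 mm plywood base fixed to the bench; origin: centre of its underside. On its screw posts, locked at heights that are not measured, lies a beige door-trim panel, 336 x 144 x 16 mm, which does not yield; its recess holds nine dark wood slats side by side on foam tape, 229 mm in all. x runs along the inlay from the slat already down to the last slat, y across, z up.
- strip_start (a point): Slat 1, already down, fixed and flush with the panel's top: the centre of its top at the usual height, 58 mm over the bench; really up to 10 mm higher or lower (panel 7 mm, its slope along x 1.5 degrees). 102 mm from the jig's middle on its -x side, the end nearest the holder. Slats are 24.5 mm along x, 58 along y, pitch 25.5; slats 2 to 9 stand up to 3 mm proud. Axes as the jig's.
- strip_end (a point): Slat 9, the last: the centre of its top when flush, at the usual height, 58 mm over the bench; really up to 10 mm higher or lower. 102 mm from the jig's middle on its +x side; the slat ends 12 mm beyond. Axes as the jig's.
- seam_roller: Hand seam roller, 150 mm tall, 0.3 kg, in the holder's slot. Origin: lowest point of the roller, in its middle; z up along the handle, y along the axle; rolls along x. Free hard-rubber roller 40 mm across, 44 mm wide; steel fork 54 mm over its sides; flat crossbar (shoulders) 78 mm along y, 22 along x, 50 to 56 mm above the origin; square wooden handle 24 x 24 mm from 68 to 150 mm above it.
- holder: Grey bench tool holder, a block 190 x 90 x 56 mm fixed to the bench, origin at the centre of its underside, x along its length. The roller's slot is near its +x end; two other tool handles up to 131 mm high over the bench stand in bores 90 mm and more from the slot on its -x side, as part of it.
- slot (a point): Centre of the mouth of the roller's slot, at the level of the holder's top, 56 mm over the bench. Axes as the holder's. The slot is 48 mm along x, 62 mm along y and 54 mm deep; the roller goes in with its axle along the slot's y (its x along or against the slot's x), and hangs by its shoulders on the two rims at +y and -y: its origin is then 50 mm below this point.
- tape: Roll of paper tape, 96 mm across, 24 mm high, lying flat; leave alone.
- can: Upright can, 66 mm across, 110 mm high; leave alone.
- screwdriver: Screwdriver lying on the bench; leave alone.
- brush: Brush lying on the bench; leave alone.
- wrench: Wrench lying on the bench; leave alone.
- clip_tray: Small black open tray with white clips, 110 x 80 x 35 mm; leave alone.
- buckle: Beige belt buckle with black end, 115 x 45 x 24 mm; leave alone.
- axle (a point): Middle of the roller's axle, 20 mm above the roller's origin. Axes as the roller's.
- slat2 (a joint): How far slat 2 (centre 25.5 mm along x from the centre of slat 1) has been pressed in, m: at the start 0 to 0.0006 (about 3 mm proud), 0.003 fully home and flush, where it stops hard. It yields only above 10 N, then sinks slowly (about 10 mm/s at 15 N) and stays where it is left.
- slat3 (a joint): How far slat 3 (centre 51.0 mm along x from the centre of slat 1) has been pressed in, m: at the start 0 to 0.0006 (about 3 mm proud), 0.003 fully home and flush, where it stops hard. It yields only above 10 N, then sinks slowly (about 10 mm/s at 15 N) and stays where it is left.
- slat4 (a joint): How far slat 4 (centre 76.5 mm along x from the centre of slat 1) has been pressed in, m: at the start 0 to 0.0006 (about 3 mm proud), 0.003 fully home and flush, where it stops hard. It yields only above 10 N, then sinks slowly (about 10 mm/s at 15 N) and stays where it is left.
- slat5 (a joint): How far slat 5 (centre 102.0 mm along x from the centre of slat 1) has been pressed in, m: at the start 0 to 0.0006 (about 3 mm proud), 0.003 fully home and flush, where it stops hard. It yields only above 10 N, then sinks slowly (about 10 mm/s at 15 N) and stays where it is left.
- slat6 (a joint): How far slat 6 (centre 127.5 mm along x from the centre of slat 1) has been pressed in, m: at the start 0 to 0.0006 (about 3 mm proud), 0.003 fully home and flush, where it stops hard. It yields only above 10 N, then sinks slowly (about 10 mm/s at 15 N) and stays where it is left.
- slat7 (a joint): How far slat 7 (centre 153.0 mm along x from the centre of slat 1) has been pressed in, m: at the start 0 to 0.0006 (about 3 mm proud), 0.003 fully home and flush, where it stops hard. It yields only above 10 N, then sinks slowly (about 10 mm/s at 15 N) and stays where it is left.
- slat8 (a joint): How far slat 8 (centre 178.5 mm along x from the centre of slat 1) has been pressed in, m: at the start 0 to 0.0006 (about 3 mm proud), 0.003 fully home and flush, where it stops hard. It yields only above 10 N, then sinks slowly (about 10 mm/s at 15 N) and stays where it is left.
- slat9 (a joint): How far slat 9 (centre 204.0 mm along x from the centre of slat 1) has been pressed in, m: at the start 0 to 0.0006 (about 3 mm proud), 0.003 fully home and flush, where it stops hard. It yields only above 10 N, then sinks slowly (about 10 mm/s at 15 N) and stays where it is left.
There are look-alikes about, which are no part of the job. What is shaped like the seam_roller but pink is not meant.

How it is judged:
By the outcome, as a careful person would: the job done as asked, in the order asked, and still so for the second after the job is handed in, with the robot touching nothing.
It also fails if it takes over 72 s, if anything falls off the work surface, if the arm or the gripper's body presses on something with over 40 N, if the wrist force passes 120 N, or if a joint passes its speed limit or range.

ROBOT

A 6-joint arm with a two-finger parallel gripper is mounted at the origin on the work surface. World frame = base frame: x ahead of the robot, y to its left, z up, the work surface at z = 0. Lengths are in m, angles in rad, forces in N, time in s.
With the tool pointing down it reaches from about 0.25 to 0.775 m from the base axis. Payload 4 kg.
Tool frame: the origin (TCP) lies at the very end of the fingers, on their centre line; the grasp point (between the pads) lies 19 mm behind it (bot.grip_depth is the z of the grasp point in the tool frame, in m); z points along the fingers, y is the direction in which the jaws open and shut (so a half turn about z gives the same grasp; the last joint's range is limited). The gripper opens to 94 mm and grips with 3 to 60 N. Pads are 16 mm wide; open, the fingers measure 119 mm over their backs; the gripper's body (75 mm by 177 mm) begins 78 mm behind the grasp point.
Start: joints at [-1.391, 0.087, 1.371, -0, 1.684, -0.103], TCP at [0.153, -0.528, 0.206] pointing down, gripper open.
Joint ranges: [-3.1, 3.1], [-0.76, 2.03], [0.27, 2.55], [-1.08, 4.22], [0.17, 2.65], [-2.57, 2.57]. Speed limits (rad/s): [2.79, 2.79, 3.14, 3.14, 3.14, 3.14].

INTERFACE

Orientations are given as a rotation vector (axis times angle).
In Python, from plant import bot, cams, workorder gives the robot as it stands.
- The arm moves only by the tool apply_moves, never from a script. Its argument "series" is a list of rows, each a list of 2 entries, a list of its own where there are three numbers: the shift along the world's x, y, z in mm, then the turn about the world's z in degrees. In form: [[[x, y, z], roll], ...]. A call has 1 to 5 rows; each row is the pose to reach, as a shift and turn from the pose commanded when the call began; what a row does not reach only later rows make up. A row lasts 1/8 s, in which the tool goes at most 62.5 mm and 10.7 degrees, less where a joint would pass 70% of its speed; a pose out of reach is approached as far as the arm can. A call with a gripper value outside its range is refused whole. "claw" is the closure, from -1 (fully open) to 1 (shut), so that 0 is half open, set as the call begins (left out, the last holds). The fingers move at their own pace and stop on an object; "newtons" is the grip in N (left out, the last holds). Time passes only in rows, so rows that repeat a pose let the fingers close. It gives the time, the measured TCP pose, the force and the opening at its end, in the units of the state.
- bot.state(): the state, without advancing time (a new reading comes with each control period).
- cams.read_camera(name): name is "scene" or "top"; returns (picture, depth): 480x640x3 uint8, red, green, blue; 480x640 float32, m along the optical axis (not along the pixel's ray), 0 where there is no reading.
- cams.camera_info(name): a dict with "fov_y" (degrees; the focal length in pixels is half the picture's height over the tangent of half this angle, whatever the lens; pixels are square), "cx", "cy" (the principal point, pixels), "rvec" (rotation vector, rad) and "tvec" (3), from world to camera coordinates, as OpenCV has them. Camera axes: x right, y down, z forward; pixel columns grow to the right and rows downward; lengths in m; the calibration is good to about 2 mm. A picture is of the moment at which its call begins. camera_info takes no time and is no camera call.
- workorder.job_done(): hands the job in, once; it reports no verdict.
The state is a dict: "clock": time; "q": joint angles; "qd": joint speeds; "joint_torque": joint torques, N m; "position": TCP position; "orientation": TCP orientation; "contact_force": force on the tool from outside, world axes, zero at the start; "moment": the same for the moment, N m; "width": opening from 0.0 (shut) to 1.0 (fully open).
Only numpy, scipy, OpenCV 4.12 (cv2) and the standard library are available. Lean on these libraries where they do the work, as an engineer would, in place of code of your own. Each camera call takes 0.05 s, during which the arm holds its last target.

## Working session

There is one attempt and no reset: what is moved stays moved. The work goes in short steps, Python scripts to look and compute and a tool call to move; the robot and the scene stay as the last step left them, time stands still between calls to the robot, and variables do not carry over. Pictures are saved under pics/ and viewed, and the job is handed in when it is done.

Besides the shell and the picture viewer there is one more tool, called after ">>>" as name([rows], argument=value, ...), one row to a line, values as JSON. apply_moves: Moves the arm, as the interface text tells. Its arguments: {"type":"object","properties":{"series":{"type":"array"},"claw":{"type":"number"},"newtons":{"type":"number"}},"required":["series"]}

```bash
ls; mkdir -p pics; cat > h.py <<'E'
import numpy as np, cv2
from plant import bot, cams, workorder
def grab(n):
    p,d=cams.read_camera(n); np.savez(f'{n}.npz',p=p,d=d); return p,d
def world(n,d):
    i=cams.camera_info(n); R=cv2.Rodrigues(np.array(i['rvec'],float))[0]; t=np.array(i['tvec'],float).ravel()
    f=240/np.tan(np.radians(i['fov_y'])/2)
    v,u=np.mgrid[0:480,0:640]
    P=np.stack([(u-i['cx'])/f*d,(v-i['cy'])/f*d,d],-1)
    W=(P-t)@R; W[d==0]=np.nan
    return W
def load(n):
    z=np.load(f'{n}.npz'); return z['p'],z['d'],world(n,z['d'])
def save(name,p,box=None,s=1):
    if box: p=p[box[1]:box[3],box[0]:box[2]]
    p=cv2.resize(p,None,fx=s,fy=s,interpolation=cv2.INTER_CUBIC)
    cv2.imwrite(f'pics/{name}.png',p[:,:,::-1])
E
python3 - <<'E'
from h import *
for n in('scene','top'):
    p,d=grab(n); save(n+'0',p); print(cams.camera_info(n))
print(bot.state(), bot.grip_depth)
E
```

```text
pics
{'fov_y': 46.43121859924998, 'cx': 333.9284906688647, 'cy': 238.6182252763814, 'rvec': array([ 1.38799494,  2.02679209, -1.01196256]), 'tvec': array([ 0.21423357, -0.2588753 ,  1.76753542])}
{'fov_y': 45.85231342048769, 'cx': 320.2806443963284, 'cy': 241.80933003913677, 'rvec': array([ 2.05433397, -2.16217068,  0.23480285]), 'tvec': array([0.01634429, 0.57021525, 1.46510593])}
{'clock': 0.1, 'q': array([-1.39112190e+00,  8.78776697e-02,  1.37208930e+00, -5.49670759e-06,
        1.68360554e+00, -1.03080853e-01]), 'qd': array([ 0.00055748, -0.00153231, -0.0030396 , -0.00120859,  0.00062234,
        0.00097733]), 'joint_torque': array([ 3.79781588e-03, -3.41248691e+01, -3.03303230e+01,  7.18005700e-02,
        3.03873082e-02, -1.05392255e-04]), 'position': array([ 0.15336647, -0.52766983,  0.20443011]), 'orientation': array([-3.10829009e+00, -4.42393150e-01,  1.27565338e-04]), 'contact_force': array([-0.23664185, -0.06551994,  0.48759803]), 'moment': array([-0.0412265 ,  0.03478299, -0.04922624]), 'width': 1.0014478432190326} -0.0188
```

View pics/scene0.png

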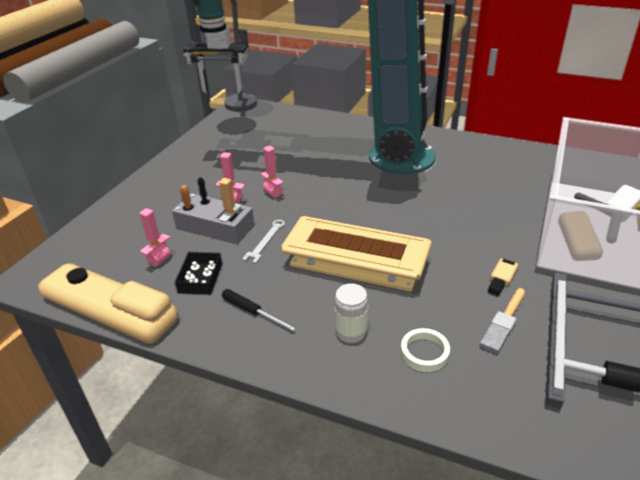

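View pics/top0.png

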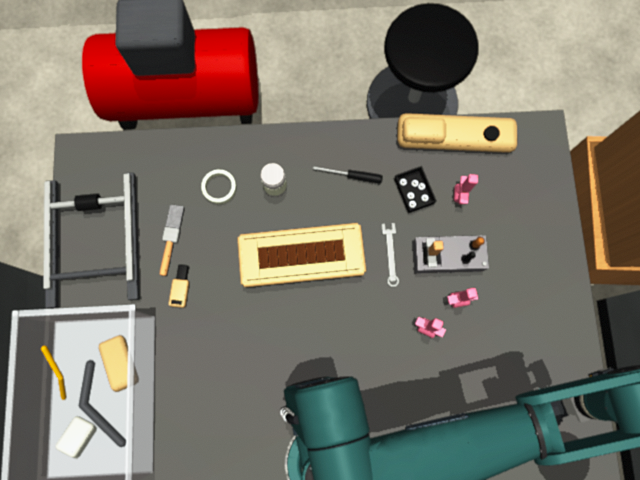

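```bash
python3 - <<'E'
from h import *
p,d,W=load('scene'); save('c1',p,(160,130,300,280),4)
p,d,W=load('top'); save('c2',p,(380,210,510,350),4)
np.set_printoptions(precision=4,suppress=True)
Z=W[:,:,2]
# holder top
def fit(mask,lab):
    pts=W[mask]; r=cv2.minAreaRect((pts[:,:2]*1000).astype(np.float32)); print(lab,len(pts),r,np.median(pts[:,2]),pts.min(0),pts.max(0))
box=np.zeros(Z.shape,bool); box[225:285,405:500]=1
fit(box&(abs(Z-.056)<.004),'holder')
for (u,v) in [(435,245),(436,252),(430,262),(478,241),(467,258)]: print(u,v,W[v,u])
box=np.zeros(Z.shape,bool); box[215:295,230:375]=1
fit(box&(Z>.045),'panel')
b=p.astype(int); dark=box&(b[:,:,0]<130)&(Z>.045)
fit(dark,'inlay')
m=box&(Z>.05)&(b[:,:,0]>180)
pts=W[m]; A=np.c_[pts[:,:2],np.ones(len(pts))]; c=np.linalg.lstsq(A,pts[:,2],rcond=None)[0]; print('plane',c,(A@c-pts[:,2]).std())
E
```

```text
holder 1277 ((525.2700805664062, -364.66357421875), (190.93276977539062, 91.31404113769531), 88.63301086425781) 0.056597245005781144 [ 0.4779 -0.4606  0.052 ] [ 0.5723 -0.2691  0.06  ]
435 245 [ 0.5276 -0.301   0.1511]
436 252 [ 0.5158 -0.3089  0.1184]
430 262 [ 0.5007 -0.3032  0.0591]
478 241 [ 0.5388 -0.4199  0.12  ]
467 258 [ 0.5005 -0.394   0.0929]
panel 6519 ((540.8037719726562, 39.8031005859375), (145.1259765625, 336.3081970214844), 2.8011574745178223) 0.06511994134925587 [ 0.4612 -0.1312  0.0464] [0.6199 0.2095 0.0781]
inlay 1649 ((537.4112548828125, 9.410308837890625), (287.92620849609375, 81.40253448486328), 85.83443450927734) 0.06701329020653456 [ 0.4864 -0.1312  0.0499] [0.5729 0.1529 0.0781]
plane [0.0018 0.0006 0.0636] 0.0034391505145782305
```

View pics/c1.png

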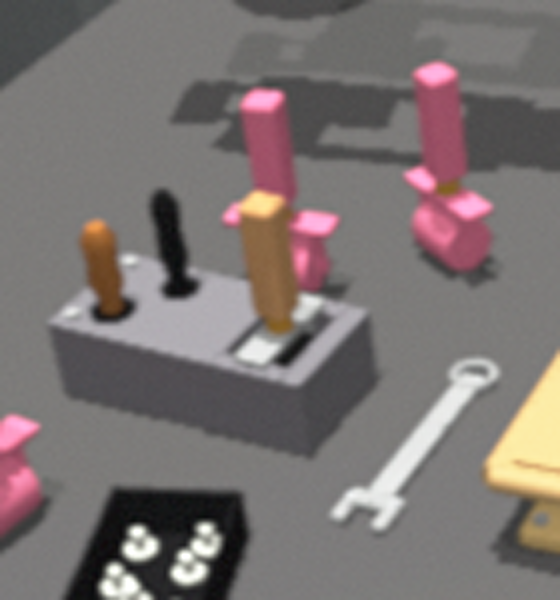

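View pics/c2.png

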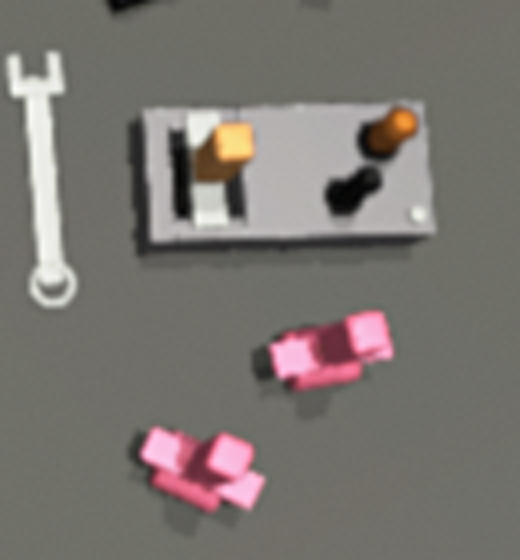

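```bash
cat > fit.py <<'E'
from h import *
np.set_printoptions(precision=4,suppress=True)
for cam,hb,pb in (('top',(405,225,500,285),(230,215,375,295)),('scene',(165,160,260,245),(275,210,440,290))):
    p,d,W=load(cam); Z=W[:,:,2]; b=p.astype(int)
    box=np.zeros(Z.shape,bool); box[pb[1]:pb[3],pb[0]:pb[2]]=1
    bei=box&(b[:,:,0]>170)&(b[:,:,0]-b[:,:,2]>50)&(Z>.052)
    pts=W[bei]
    k=np.ones(len(pts),bool)
    for _ in range(8):
        A=np.c_[pts[:,:2]-[.54,.04],np.ones(len(pts))]; c=np.linalg.lstsq(A[k],pts[k,2],rcond=None)[0]; r=pts[:,2]-A@c; s=1.48*np.median(abs(r[k])); k=abs(r)<max(2.5*s,.0015)
    print(cam,'plane at (.54,.04)',c,s,k.sum(),len(pts))
    pl=(W[:,:,0]-.54)*c[0]+(W[:,:,1]-.04)*c[1]+c[2]
    top=box&(abs(Z-pl)<.006)
    q=W[top]; print('panel rect',cv2.minAreaRect((q[:,:2]*1000).astype(np.float32)))
    wood=top&(b[:,:,0]<140)&(b[:,:,0]-b[:,:,2]>15)&(b.sum(2)<260)
    wood=cv2.morphologyEx(wood.astype(np.uint8),cv2.MORPH_OPEN,np.ones((3,3)))
    n,l,st,ce=cv2.connectedComponentsWithStats(wood); 
    wood=l==1+np.argmax(st[1:,4]) 
    q=W[wood]; print('inlay rect',wood.sum(),cv2.minAreaRect((q[:,:2]*1000).astype(np.float32)), 'h over plane',np.median((Z-pl)[wood]))
    box=np.zeros(Z.shape,bool); box[hb[1]:hb[3],hb[0]:hb[2]]=1
    h=box&(abs(Z-.056)<.003); q=W[h]; print('holder',cv2.minAreaRect((q[:,:2]*1000).astype(np.float32)),np.median(q[:,2]))
    t=box&(abs(Z-.156)<.008)&(b[:,:,0]>150); q=W[t]; print('handle top',t.sum(),cv2.minAreaRect((q[:,:2]*1000).astype(np.float32)),q.mean(0),q.min(0),q.max(0))
    t=box&(Z>.08)&(Z<.15)&(b[:,:,0]-b[:,:,2]>50)&(b[:,:,0]>100);q=W[t]; q=q[q[:,1]>-.34]; print('handle side',len(q),q.mean(0),q.min(0),q.max(0))
    t=box&(b.min(2)>165)&(Z>.05)&(Z<.075); q=W[t]; q=q[q[:,1]>-.34];print('bar',len(q),cv2.minAreaRect((q[:,:2]*1000).astype(np.float32)),q.mean(0))
E
python3 fit.py
```

```text
top plane at (.54,.04) [0.002  0.0004 0.0646] 0.0034267045295112803 4597 4668
panel rect ((540.4170532226562, 39.76026916503906), (144.5125732421875, 334.93865966796875), 2.8448338508605957)
inlay rect 301 ((535.6671142578125, 100.9439697265625), (51.13941192626953, 105.167724609375), 6.570672988891602) h over plane 0.0022331354921279606
holder ((525.2706298828125, -364.6424865722656), (190.6827392578125, 91.31404113769531), 88.63301086425781) 0.0563367069981396
handle top 85 ((527.2841186523438, -308.3274230957031), (23.32613182067871, 22.721263885498047), 88.78501892089844) [ 0.5267 -0.3081  0.1557] [ 0.5157 -0.3199  0.1485] [ 0.5385 -0.2965  0.1611]
handle side 20 [ 0.521  -0.3029  0.1414] [ 0.5139 -0.3132  0.0922] [ 0.5361 -0.2967  0.1498]
bar 387 ((527.0275268554688, -305.501953125), (70.64222717285156, 87.71630859375), 88.41988372802734) [ 0.5213 -0.2992  0.0589]
scene plane at (.54,.04) [-0.0031  0.0002  0.0638] 0.0017988208615309792 3821 3992
panel rect ((543.5208740234375, 41.06382751464844), (147.95352172851562, 334.99725341796875), 3.4389753341674805)
inlay rect 1211 ((542.6898803710938, 42.691673278808594), (60.60284423828125, 223.99264526367188), 2.729914665222168) h over plane 0.00256015847224815
holder ((521.7365112304688, -383.119140625), (227.83151245117188, 220.35568237304688), 37.86284255981445) 0.05610252118347622
handle top 65 ((529.6806640625, -307.3016357421875), (29.896865844726562, 25.28197479248047), 8.118003845214844) [ 0.5313 -0.3065  0.1548] [ 0.5167 -0.3219  0.1498] [ 0.5452 -0.2948  0.1603]
handle side 260 [ 0.5354 -0.302   0.1159] [ 0.5152 -0.3186  0.0803] [ 0.5457 -0.2937  0.1498]
bar 197 ((524.861572265625, -304.4263000488281), (70.5165023803711, 92.86312103271484), 86.0899658203125) [ 0.5339 -0.2977  0.0588]
```

>>> apply_moves([
  [[50,30,5],-4],
  [[105,62,8],-8],
  [[160,94,8],-12],
  [[215,127,8],-16],
  [[270,159,8],-17.5],
], claw=-1)

```text
clock: 0.72
position: [0.4204, -0.3703, 0.213]
orientation: [-3.141, 0.038, 0.001]
contact_force: [-0.1, -0.1, -0.1]
width: 0.998
```

>>> apply_moves([
  [[40,23,0],0],
  [[80,46,0],0],
  [[104,61,0],0],
  [[104,61,0],0],
])

```text
clock: 1.23
position: [0.5241, -0.3093, 0.2123]
orientation: [-3.14, 0.03, 0.002]
contact_force: [-1.0, 0.0, 0.8]
width: 0.999
```

```bash
cat > st.py <<'E'
from h import *
np.set_printoptions(precision=4,suppress=True)
s=bot.state(); R=cv2.Rodrigues(s['orientation'])[0]
print(s['clock'],s['position'],'yang',np.degrees(np.arctan2(R[1,1],R[0,1])),'z',R[:,2],s['contact_force'],s['moment'],s['width'],s['q'])
E
python3 st.py; python3 - <<'E'
from h import *
for n in('scene','top'): p,d=grab(n); save(n+'1',p,(150,100,300,260) if n=='scene' else (380,180,540,340),4 if n=='scene' else 3.7)
E
```

```text
1.225 [ 0.5241 -0.3093  0.2123] yang -91.10957011318011 z [-0.0016  0.0011 -1.    ] [-0.9957  0.047   0.786 ] [-0.0249  0.0272 -0.0238] 0.9987421254294553 [-0.6262  0.2189  1.2079 -0.      1.7167  0.9639]
```

View pics/scene1.png

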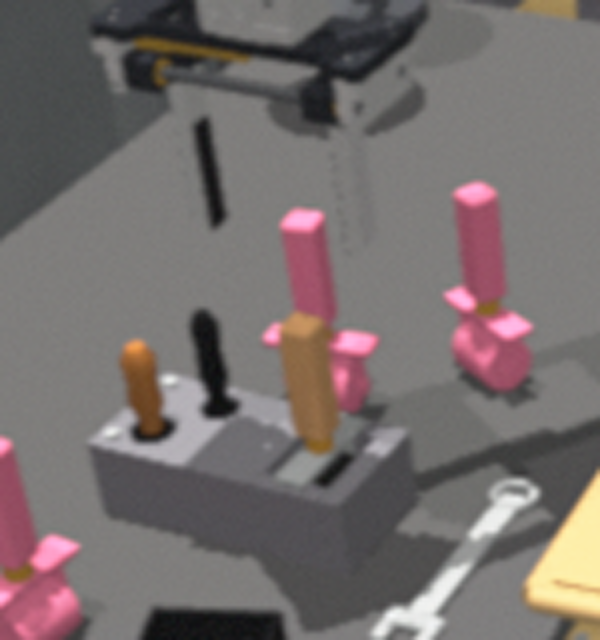

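View pics/top1.png

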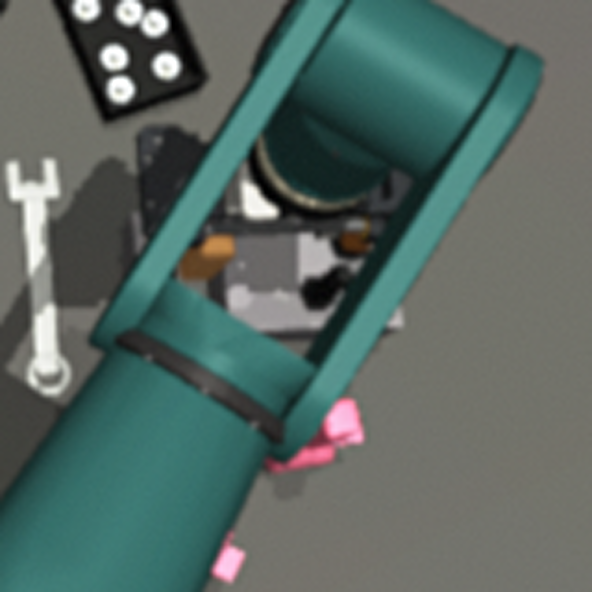

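>>> apply_moves([
  [[3,1,-35],0],
  [[3,1,-75],0],
  [[3,1,-110],0],
  [[3,1,-131],0],
  [[3,1,-131],0],
])

```text
clock: 1.95
position: [0.5235, -0.3099, 0.0802]
orientation: [-3.139, 0.039, 0.007]
contact_force: [0.9, -0.3, 0.5]
width: 1.0
```

```bash
python3 st.py; python3 - <<'E'
from h import *
for n in('scene',): p,d=grab(n); save(n+'2',p,(150,100,300,260),4)
E
```

```text
1.95 [ 0.5235 -0.3099  0.0802] yang -91.40942098709274 z [-0.0044  0.0026 -1.    ] [ 0.8864 -0.3126  0.4947] [ 0.0054 -0.0145  0.0687] 0.9998941423916479 [-0.6273  0.274   1.4049 -0.0005  1.4678  0.9682]
```

View pics/scene2.png

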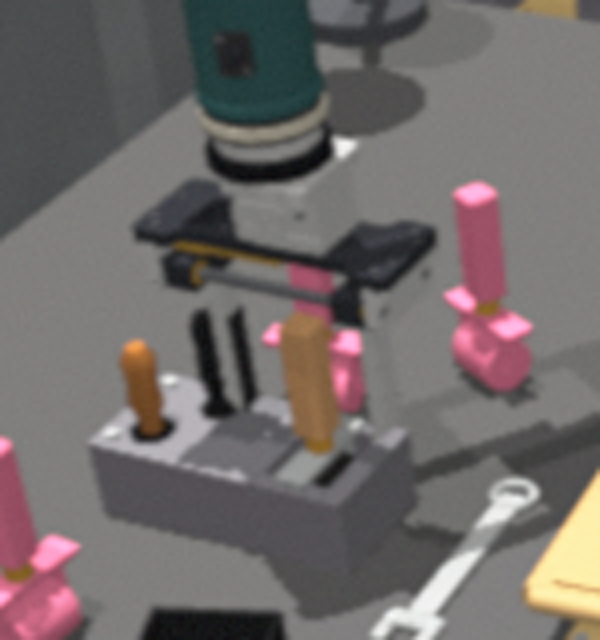

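```bash
python3 - <<'E'
from h import *
np.set_printoptions(precision=4,suppress=True)
p,d,W=load('scene');b=p.astype(int)
box=np.zeros(d.shape,bool); box[170:222,190:262]=1
Z=W[:,:,2]
wood=box&(b[:,:,0]-b[:,:,2]>45)&(b[:,:,1]>b[:,:,2]+15)&(Z>.09)&(W[:,:,1]>-.34)
q=W[wood];print('wood',len(q),np.median(q,0),np.percentile(q,[2,98],axis=0))
t=wood&(Z>.148); print('top',W[t].mean(0),np.percentile(W[t],[2,98],axis=0))
f=box&(~wood)&(Z>.085)&(Z<.15)&(W[:,:,0]>.49)&(W[:,:,0]<.56)&(W[:,:,1]>-.29)&(W[:,:,1]<-.23)
q=W[f];print('rfinger',len(q),np.median(q,0),np.percentile(q,[2,50,98],axis=0))
f=box&(~wood)&(Z>.085)&(Z<.15)&(W[:,:,0]>.49)&(W[:,:,0]<.56)&(W[:,:,1]>-.38)&(W[:,:,1]<-.33)
q=W[f];print('lfinger',len(q),np.median(q,0),np.percentile(q,[2,50,98],axis=0))
E
python3 st.py
```

```text
wood 283 [ 0.537  -0.3002  0.1282] [[ 0.5195 -0.3158  0.0919]
 [ 0.544  -0.2938  0.157 ]]
top [ 0.5318 -0.3036  0.1539] [[ 0.5187 -0.3168  0.1485]
 [ 0.5439 -0.295   0.1582]]
rfinger 167 [ 0.5323 -0.254   0.1201] [[ 0.5159 -0.2638  0.0885]
 [ 0.5323 -0.254   0.1201]
 [ 0.5386 -0.2504  0.1489]]
lfinger 179 [ 0.5304 -0.3603  0.1205] [[ 0.5151 -0.3714  0.0881]
 [ 0.5304 -0.3603  0.1205]
 [ 0.5367 -0.3548  0.1489]]
2.0 [ 0.5247 -0.3104  0.0821] yang -91.39664060725143 z [-0.0015  0.0006 -1.    ] [-0.7573  0.0208  0.6343] [-0.0353 -0.0335 -0.0027] 1.0010781144110754 [-0.6269  0.2729  1.4023 -0.0004  1.4679  0.9683]
```

>>> apply_moves([
  [[3,3,0],0],
  [[3,3,0],0],
  [[3,3,0],0],
  [[3,3,0],0],
  [[3,3,0],0],
], claw=1, newtons=50)

```text
clock: 2.62
position: [0.5291, -0.3067, 0.0826]
orientation: [3.141, -0.035, 0.0]
contact_force: [-0.0, 0.7, 0.1]
width: 0.501
```

>>> apply_moves([
  [[0,0,0],0],
  [[0,0,0],0],
  [[0,0,0],0],
])

```text
clock: 3.0
position: [0.529, -0.3068, 0.0824]
orientation: [3.141, -0.036, -0.0]
contact_force: [0.6, 0.1, 0.1]
width: 0.252
```

```bash
python3 st.py; python3 - <<'E'
from h import *
for n in('scene',): p,d=grab(n); save(n+'3',p,(150,100,300,260),4)
E
python3 st.py
```

```text
3.0 [ 0.529  -0.3068  0.0824] yang -91.29918528898764 z [-0.0001 -0.0002 -1.    ] [0.6216 0.0832 0.0877] [-0.0458  0.0607 -0.0438] 0.25244031233176617 [-0.6181  0.2755  1.3983 -0.0002  1.4677  0.9754]
3.05 [ 0.529  -0.3068  0.0824] yang -91.30094165014884 z [-0.0001 -0.0002 -1.    ] [-0.1067 -0.6688 -0.4882] [-0.0488  0.0653 -0.0317] 0.25563059995199783 [-0.6181  0.2755  1.3984 -0.0002  1.4677  0.9754]
```

View pics/scene3.png

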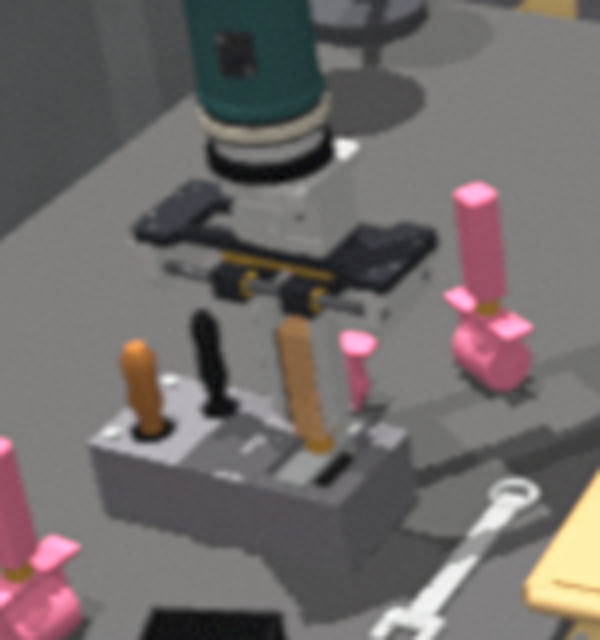

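>>> apply_moves([
  [[0,0,15],0],
  [[0,0,35],0],
  [[0,0,60],0],
  [[0,0,82],0],
  [[0,0,82],0],
])

```text
clock: 3.68
position: [0.5302, -0.3075, 0.1675]
orientation: [3.138, -0.036, 0.007]
contact_force: [0.3, -0.0, -3.4]
width: 0.249
```

>>> apply_moves([
  [[3,45,0],1],
  [[7,100,0],2],
  [[11,155,0],3],
  [[15,205,0],4],
  [[17,240,0],4.1],
])

```text
clock: 4.3
position: [0.5452, -0.0643, 0.1631]
orientation: [-3.14, -0.08, 0.004]
contact_force: [-0.1, -1.0, -3.2]
width: 0.254
```

>>> apply_moves([
  [[0,0,0],0],
  [[0,0,0],0],
])

```text
clock: 4.55
position: [0.5456, -0.0671, 0.1636]
orientation: [3.14, 0.077, -0.003]
contact_force: [1.4, 0.2, -3.1]
width: 0.25
```

```bash
python3 st.py; python3 - <<'E'
from h import *
for n in('scene',): p,d=grab(n); save(n+'4',p,(230,90,450,300),2.8)
E
python3 st.py
```

```text
4.55 [ 0.5456 -0.0671  0.1636] yang -87.19444762833862 z [-0.0017 -0.0005 -1.    ] [ 1.3647  0.1776 -3.073 ] [ 0.0201 -0.0576  0.0056] 0.24976718524472868 [-0.225   0.0996  1.4402 -0.0009  1.6033  1.2968]
4.6 [ 0.5457 -0.0676  0.1638] yang -87.24782407922505 z [-0.0014 -0.0004 -1.    ] [-0.9906  0.5417 -3.8246] [-0.0286 -0.0183 -0.0173] 0.2526324558757153 [-0.2258  0.0996  1.4398 -0.0007  1.6034  1.2969]
```

View pics/scene4.png

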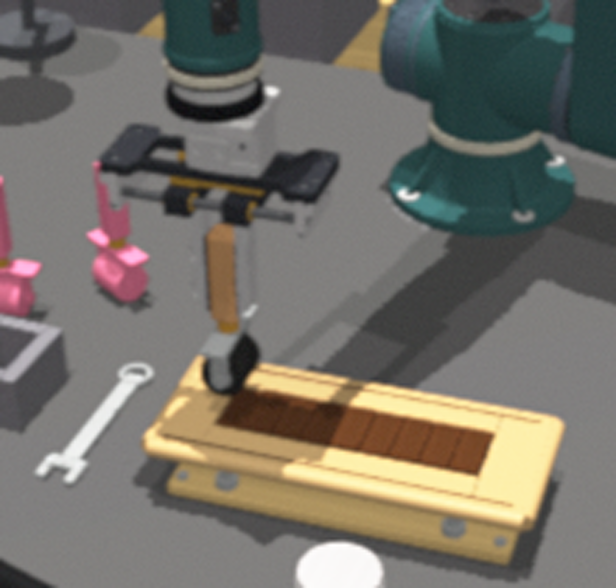

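>>> apply_moves([
  [[0,0,-6],0],
  [[0,0,-12],0],
  [[0,0,-16],0],
  [[0,0,-18],0],
  [[0,0,-18],0],
])

```text
clock: 5.22
position: [0.546, -0.0668, 0.1463]
orientation: [3.141, 0.077, -0.0]
contact_force: [0.7, -0.0, -2.5]
width: 0.255
```

>>> apply_moves([
  [[0,0,-0.7],0],
  [[0,0,-1.4],0],
  [[0,0,-2],0],
  [[0,0,-2],0],
])

```text
clock: 5.72
position: [0.546, -0.0667, 0.1445]
orientation: [3.141, 0.077, -0.0]
contact_force: [-1.1, 0.7, -2.8]
width: 0.253
```

>>> apply_moves([
  [[0,0,-0.4],0],
  [[0,0,-0.8],0],
  [[0,0,-1.2],0],
  [[0,0,-1.2],0],
])

```text
clock: 6.22
position: [0.546, -0.0667, 0.1432]
orientation: [3.141, 0.077, -0.0]
contact_force: [-0.4, 0.6, -2.8]
width: 0.254
```

>>> apply_moves([
  [[0,0,-0.3],0],
  [[0,0,-0.6],0],
  [[0,0,-0.9],0],
  [[0,0,-0.9],0],
])

```text
clock: 6.72
position: [0.546, -0.0667, 0.1423]
orientation: [3.141, 0.077, -0.0]
contact_force: [0.5, 0.3, -3.2]
width: 0.257
```

>>> apply_moves([
  [[0,0,-0.3],0],
  [[0,0,-0.6],0],
  [[0,0,-0.8],0],
  [[0,0,-0.8],0],
])

```text
clock: 7.22
position: [0.546, -0.0667, 0.1416]
orientation: [3.141, 0.077, -0.0]
contact_force: [-0.5, -0.5, -3.0]
width: 0.253
```

>>> apply_moves([
  [[0,0,-0.3],0],
  [[0,0,-0.6],0],
  [[0,0,-0.6],0],
])

```text
clock: 7.6
position: [0.546, -0.0667, 0.1409]
orientation: [3.141, 0.077, -0.0]
contact_force: [0.9, 0.2, -2.8]
width: 0.256
```

>>> apply_moves([
  [[0,0,-0.3],0],
  [[0,0,-0.6],0],
  [[0,0,-0.6],0],
])

```text
clock: 7.98
position: [0.546, -0.0667, 0.1404]
orientation: [3.141, 0.077, -0.0]
contact_force: [0.4, -0.2, -3.1]
width: 0.252
```

>>> apply_moves([
  [[0,0,-0.3],0],
  [[0,0,-0.6],0],
  [[0,0,-0.6],0],
])

```text
clock: 8.35
position: [0.5461, -0.0668, 0.1402]
orientation: [3.14, 0.077, 0.0]
contact_force: [-0.8, -0.3, -1.0]
width: 0.256
```

>>> apply_moves([
  [[0,0,-0.2],0],
  [[0,0,-0.4],0],
  [[0,0,-0.4],0],
])

```text
clock: 8.72
position: [0.5461, -0.0668, 0.1401]
orientation: [3.14, 0.077, 0.001]
contact_force: [-1.4, 0.5, 2.1]
width: 0.253
```

>>> apply_moves([
  [[0,0,-0.2],0],
  [[0,0,-0.4],0],
  [[0,0,-0.4],0],
])

```text
clock: 9.1
position: [0.5462, -0.0668, 0.1401]
orientation: [3.14, 0.077, 0.001]
contact_force: [-2.8, -0.2, 5.6]
width: 0.252
```

>>> apply_moves([
  [[0,0,-0.35],0],
  [[0,0,-0.7],0],
  [[0,0,-0.8],0],
])

```text
clock: 9.48
position: [0.5462, -0.067, 0.14]
orientation: [3.14, 0.077, 0.002]
contact_force: [-3.4, -0.3, 8.2]
width: 0.251
```

>>> apply_moves([
  [[0,1,0],0],
  [[-0.1,2,0],0],
  [[-0.1,3,0],0],
  [[-0.2,4,0],0],
  [[-0.2,5,0],0],
])

```text
clock: 10.1
position: [0.546, -0.0622, 0.1401]
orientation: [3.139, 0.076, 0.002]
contact_force: [-3.4, -0.5, 9.2]
width: 0.252
```

>>> apply_moves([
  [[0,1,-0.2],0],
  [[-0.1,2,-0.4],0],
  [[-0.1,3,-0.4],0],
  [[-0.2,4,-0.4],0],
  [[-0.2,5,-0.4],0],
])

```text
clock: 10.72
position: [0.5457, -0.0573, 0.14]
orientation: [3.139, 0.076, 0.002]
contact_force: [-4.6, -0.1, 9.8]
width: 0.253
```

>>> apply_moves([
  [[-0.2,1,-0.1],0],
  [[-0.3,2,-0.2],0],
  [[-0.5,3,-0.2],0],
  [[-0.6,4,-0.2],0],
  [[-0.7,5,-0.2],0],
])

```text
clock: 11.35
position: [0.5456, -0.0552, 0.1401]
orientation: [3.133, 0.075, 0.004]
contact_force: [-3.6, -5.7, 8.7]
width: 0.254
```

>>> apply_moves([
  [[0,0,-0.2],0],
  [[0,0,-0.3],0],
  [[0,0,-0.4],0],
])

```text
clock: 11.72
position: [0.5456, -0.0552, 0.14]
orientation: [3.133, 0.074, 0.004]
contact_force: [-3.7, -4.9, 10.0]
width: 0.255
```

>>> apply_moves([
  [[0,0.5,-0.1],0],
  [[-0.1,1,-0.2],0],
  [[-0.1,1.5,-0.2],0],
  [[-0.1,2,-0.2],0],
  [[-0.1,2.5,-0.2],0],
])

```text
clock: 12.35
position: [0.5455, -0.0523, 0.1401]
orientation: [3.134, 0.075, 0.005]
contact_force: [-3.3, -4.6, 10.9]
width: 0.254
```

>>> apply_moves([
  [[0,1,0],0],
  [[-0.1,2,-0.1],0],
  [[-0.1,3,-0.1],0],
  [[-0.2,4,-0.1],0],
  [[-0.2,5,-0.1],0],
])

```text
clock: 12.98
position: [0.5451, -0.045, 0.14]
orientation: [3.139, 0.076, 0.004]
contact_force: [-4.9, -0.1, 11.9]
width: 0.253
```

>>> apply_moves([
  [[-0.1,1,0],0],
  [[-0.2,2,0],0],
  [[-0.4,3,0],0],
  [[-0.5,4,0],0],
  [[-0.6,5,0],0],
])

```text
clock: 13.6
position: [0.5447, -0.0398, 0.14]
orientation: [3.139, 0.077, 0.005]
contact_force: [-3.3, -0.5, 11.8]
width: 0.255
```

>>> apply_moves([
  [[-0.1,1,0],0],
  [[-0.2,2,0],0],
  [[-0.3,3,0],0],
  [[-0.4,4,0],0],
  [[-0.5,5,0],0],
])

```text
clock: 14.22
position: [0.5444, -0.0348, 0.14]
orientation: [3.139, 0.077, 0.006]
contact_force: [-3.6, -0.5, 11.1]
width: 0.253
```

>>> apply_moves([
  [[-0.1,1,-0.1],0],
  [[-0.1,2,-0.2],0],
  [[-0.2,3,-0.2],0],
  [[-0.3,4,-0.2],0],
  [[-0.4,5,-0.2],0],
])

```text
clock: 14.85
position: [0.5442, -0.0303, 0.14]
orientation: [3.138, 0.076, 0.006]
contact_force: [-3.4, -3.1, 11.0]
width: 0.256
```

>>> apply_moves([
  [[-0.1,0.8,0],0],
  [[-0.1,1.6,0],0],
  [[-0.1,2.4,0],0],
  [[-0.2,3.2,0],0],
  [[-0.2,4,0],0],
])

```text
clock: 15.48
position: [0.5441, -0.0286, 0.1401]
orientation: [3.133, 0.075, 0.007]
contact_force: [-3.3, -5.1, 10.8]
width: 0.256
```

>>> apply_moves([
  [[0,0.6,-0.1],0],
  [[-0.1,1.2,-0.2],0],
  [[-0.1,1.8,-0.2],0],
  [[-0.1,2.4,-0.2],0],
  [[-0.2,3,-0.2],0],
])

```text
clock: 16.1
position: [0.5439, -0.0242, 0.14]
orientation: [3.136, 0.075, 0.007]
contact_force: [-3.7, -2.4, 12.0]
width: 0.255
```

>>> apply_moves([
  [[-0.1,1,0],0],
  [[-0.1,2,0],0],
  [[-0.1,3,0],0],
  [[-0.2,4,0],0],
  [[-0.2,5,0],0],
])

```text
clock: 16.73
position: [0.5436, -0.0178, 0.14]
orientation: [3.139, 0.077, 0.007]
contact_force: [-3.6, 0.3, 12.3]
width: 0.257
```

>>> apply_moves([
  [[-0.1,1,0],0],
  [[-0.2,2,0],0],
  [[-0.3,3,0],0],
  [[-0.4,4,0],0],
  [[-0.5,5,0],0],
])

```text
clock: 17.35
position: [0.5433, -0.0128, 0.14]
orientation: [3.139, 0.077, 0.007]
contact_force: [-3.0, -0.1, 11.6]
width: 0.253
```

>>> apply_moves([
  [[-0.1,1,0],0],
  [[-0.2,2,0],0],
  [[-0.2,3,0],0],
  [[-0.3,4,0],0],
  [[-0.4,5,0],0],
])

```text
clock: 17.98
position: [0.543, -0.0077, 0.1401]
orientation: [3.139, 0.077, 0.008]
contact_force: [-3.1, -0.4, 12.0]
width: 0.252
```

>>> apply_moves([
  [[-0.1,0.8,0],0],
  [[-0.1,1.6,0],0],
  [[-0.1,2.4,0],0],
  [[-0.2,3.2,0],0],
  [[-0.2,4,0],0],
])

```text
clock: 18.6
position: [0.5429, -0.005, 0.1401]
orientation: [3.136, 0.076, 0.008]
contact_force: [-2.3, -3.1, 11.4]
width: 0.255
```

>>> apply_moves([
  [[0,0.7,-0.1],0],
  [[-0.1,1.4,-0.1],0],
  [[-0.1,2.1,-0.1],0],
  [[-0.1,2.8,-0.1],0],
  [[-0.2,3.5,-0.1],0],
])

```text
clock: 19.23
position: [0.5428, -0.0031, 0.1401]
orientation: [3.133, 0.075, 0.008]
contact_force: [-3.0, -6.1, 12.6]
width: 0.258
```

>>> apply_moves([
  [[0,0.7,0],0],
  [[-0.1,1.4,0],0],
  [[-0.1,2.1,0],0],
  [[-0.1,2.8,0],0],
  [[-0.2,3.5,0],0],
])

```text
clock: 19.85
position: [0.5425, 0.0023, 0.1401]
orientation: [3.137, 0.076, 0.008]
contact_force: [-3.1, -2.1, 11.9]
width: 0.254
```

>>> apply_moves([
  [[-0.1,1,0],0],
  [[-0.1,2,0],0],
  [[-0.1,3,0],0],
  [[-0.2,4,0],0],
  [[-0.3,5,0],0],
])

```text
clock: 20.48
position: [0.5422, 0.0084, 0.14]
orientation: [3.139, 0.077, 0.008]
contact_force: [-2.2, -1.1, 12.5]
width: 0.252
```

>>> apply_moves([
  [[-0.1,1,0],0],
  [[-0.1,2,0],0],
  [[-0.2,3,0],0],
  [[-0.3,4,0],0],
  [[-0.4,5,0],0],
])

```text
clock: 21.1
position: [0.5419, 0.0134, 0.14]
orientation: [3.139, 0.077, 0.009]
contact_force: [-2.2, -0.5, 12.2]
width: 0.253
```

>>> apply_moves([
  [[-0.1,1,0],0],
  [[-0.1,2,0],0],
  [[-0.2,3,0],0],
  [[-0.2,4,0],0],
  [[-0.3,5,0],0],
])

```text
clock: 21.72
position: [0.5416, 0.0185, 0.14]
orientation: [3.139, 0.077, 0.009]
contact_force: [-1.4, -0.3, 11.8]
width: 0.255
```

>>> apply_moves([
  [[-0.1,0.8,0],0],
  [[-0.1,1.6,0],0],
  [[-0.1,2.4,0],0],
  [[-0.2,3.2,0],0],
  [[-0.2,4,0],0],
])

```text
clock: 22.35
position: [0.5415, 0.0203, 0.1401]
orientation: [3.135, 0.076, 0.009]
contact_force: [-2.3, -5.4, 11.5]
width: 0.249
```

>>> apply_moves([
  [[0,0.7,0],0],
  [[-0.1,1.4,0],0],
  [[-0.1,2.1,0],0],
  [[-0.1,2.8,0],0],
  [[-0.2,3.5,0],0],
])

```text
clock: 22.98
position: [0.5414, 0.0231, 0.1401]
orientation: [3.134, 0.075, 0.009]
contact_force: [-2.2, -5.2, 12.3]
width: 0.254
```

>>> apply_moves([
  [[0,0.7,0],0],
  [[-0.1,1.4,0],0],
  [[-0.1,2.1,0],0],
  [[-0.1,2.8,0],0],
  [[-0.2,3.5,0],0],
])

```text
clock: 23.6
position: [0.5411, 0.0289, 0.1401]
orientation: [3.139, 0.076, 0.009]
contact_force: [-3.1, -1.6, 11.6]
width: 0.255
```

>>> apply_moves([
  [[-0.1,1,0],0],
  [[-0.1,2,0],0],
  [[-0.1,3,0],0],
  [[-0.2,4,0],0],
  [[-0.3,5,0],0],
])

```text
clock: 24.22
position: [0.5408, 0.0345, 0.1401]
orientation: [3.14, 0.077, 0.009]
contact_force: [-2.3, 0.1, 12.5]
width: 0.253
```

>>> apply_moves([
  [[-0.1,1,0],0],
  [[-0.1,2,0],0],
  [[-0.2,3,0],0],
  [[-0.2,4,0],0],
  [[-0.3,5,0],0],
])

```text
clock: 24.85
position: [0.5405, 0.0396, 0.1401]
orientation: [3.14, 0.077, 0.009]
contact_force: [-2.9, -0.2, 11.9]
width: 0.248
```

>>> apply_moves([
  [[-0.1,1,0],0],
  [[-0.1,2,0],0],
  [[-0.2,3,0],0],
  [[-0.2,4,0],0],
  [[-0.3,5,0],0],
])

```text
clock: 25.48
position: [0.5402, 0.0446, 0.1401]
orientation: [3.14, 0.077, 0.009]
contact_force: [-2.6, -1.2, 12.0]
width: 0.253
```

>>> apply_moves([
  [[-0.1,0.8,0],0],
  [[-0.1,1.6,0],0],
  [[-0.1,2.4,0],0],
  [[-0.2,3.2,0],0],
  [[-0.2,4,0],0],
])

```text
clock: 26.1
position: [0.5402, 0.0467, 0.1401]
orientation: [3.136, 0.076, 0.009]
contact_force: [-2.2, -4.8, 12.8]
width: 0.254
```

>>> apply_moves([
  [[0,0.7,0],0],
  [[-0.1,1.4,0],0],
  [[-0.1,2.1,0],0],
  [[-0.1,2.8,0],0],
  [[-0.2,3.5,0],0],
])

```text
clock: 26.72
position: [0.54, 0.0499, 0.1402]
orientation: [3.136, 0.075, 0.01]
contact_force: [-2.9, -4.8, 12.4]
width: 0.251
```

>>> apply_moves([
  [[0,0.7,0],0],
  [[-0.1,1.4,0],0],
  [[-0.1,2.1,0],0],
  [[-0.1,2.8,0],0],
  [[-0.2,3.5,0],0],
])

```text
clock: 27.35
position: [0.5397, 0.0554, 0.1401]
orientation: [3.14, 0.077, 0.009]
contact_force: [-3.1, -0.3, 13.1]
width: 0.253
```

>>> apply_moves([
  [[-0.1,1,0],0],
  [[-0.1,2,0],0],
  [[-0.1,3,0],0],
  [[-0.2,4,0],0],
  [[-0.3,5,0],0],
])

```text
clock: 27.98
position: [0.5394, 0.0607, 0.1401]
orientation: [3.14, 0.077, 0.01]
contact_force: [-1.8, -1.1, 13.0]
width: 0.252
```

>>> apply_moves([
  [[-0.1,1,0],0],
  [[-0.1,2,0],0],
  [[-0.2,3,0],0],
  [[-0.2,4,0],0],
  [[-0.3,5,0],0],
])

```text
clock: 28.6
position: [0.5391, 0.0657, 0.1401]
orientation: [3.14, 0.077, 0.01]
contact_force: [-1.9, 0.1, 11.7]
width: 0.252
```

>>> apply_moves([
  [[-0.1,1,0],0],
  [[-0.1,2,0],0],
  [[-0.2,3,0],0],
  [[-0.2,4,0],0],
  [[-0.3,5,0],0],
])

```text
clock: 29.22
position: [0.5389, 0.0706, 0.1401]
orientation: [3.14, 0.077, 0.01]
contact_force: [-1.8, -1.7, 12.4]
width: 0.255
```

>>> apply_moves([
  [[-0.1,0.8,0],0],
  [[-0.1,1.6,0],0],
  [[-0.1,2.4,0],0],
  [[-0.2,3.2,0],0],
  [[-0.2,4,0],0],
])

```text
clock: 29.85
position: [0.5388, 0.072, 0.1402]
orientation: [3.135, 0.075, 0.01]
contact_force: [-2.5, -6.7, 12.6]
width: 0.251
```

>>> apply_moves([
  [[0,0.7,0],0],
  [[-0.1,1.4,0],0],
  [[-0.1,2.1,0],0],
  [[-0.1,2.8,0],0],
  [[-0.2,3.5,0],0],
])

```text
clock: 30.48
position: [0.5386, 0.0764, 0.1401]
orientation: [3.137, 0.075, 0.01]
contact_force: [-1.4, -2.9, 11.8]
width: 0.252
```

>>> apply_moves([
  [[-0.1,1,0],0],
  [[-0.1,2,0],0],
  [[-0.1,3,0],0],
  [[-0.2,4,0],0],
  [[-0.3,5,0],0],
])

```text
clock: 31.1
position: [0.5382, 0.0833, 0.1401]
orientation: [3.141, 0.077, 0.01]
contact_force: [-2.0, -0.3, 11.7]
width: 0.253
```

>>> apply_moves([
  [[-0.1,1,0],0],
  [[-0.1,2,0],0],
  [[-0.2,3,0],0],
  [[-0.2,4,0],0],
  [[-0.3,5,0],0],
])

```text
clock: 31.72
position: [0.5379, 0.0883, 0.1401]
orientation: [3.141, 0.077, 0.01]
contact_force: [-2.4, -0.7, 12.4]
width: 0.254
```

>>> apply_moves([
  [[-0.1,1,0],0],
  [[-0.1,2,0],0],
  [[-0.2,3,0],0],
  [[-0.2,4,0],0],
  [[-0.3,5,0],0],
])

```text
clock: 32.35
position: [0.5377, 0.0934, 0.1401]
orientation: [-3.141, -0.077, -0.01]
contact_force: [-1.8, -1.0, 11.6]
width: 0.254
```

>>> apply_moves([
  [[-0.1,1,0],0],
  [[-0.1,2,0],0],
  [[-0.1,3,0],0],
  [[-0.2,4,0],0],
  [[-0.2,5,0],0],
])

```text
clock: 32.98
position: [0.5375, 0.097, 0.1402]
orientation: [3.138, 0.076, 0.01]
contact_force: [-2.0, -3.7, 12.6]
width: 0.254
```

>>> apply_moves([
  [[0,0.7,0],0],
  [[-0.1,1.4,0],0],
  [[-0.1,2.1,0],0],
  [[-0.1,2.8,0],0],
  [[-0.2,3.5,0],0],
])

```text
clock: 33.6
position: [0.5374, 0.0992, 0.1402]
orientation: [3.135, 0.075, 0.01]
contact_force: [-2.0, -5.9, 12.0]
width: 0.254
```

>>> apply_moves([
  [[-0.1,1,0],0],
  [[-0.1,2,0],0],
  [[-0.1,3,0],0],
  [[-0.2,4,0],0],
  [[-0.3,5,0],0],
])

```text
clock: 34.22
position: [0.537, 0.1067, 0.1401]
orientation: [-3.141, -0.077, -0.01]
contact_force: [-1.7, -0.5, 11.0]
width: 0.255
```

>>> apply_moves([
  [[-0.1,1,0],0],
  [[-0.1,2,0],0],
  [[-0.2,3,-0.1],0],
  [[-0.2,4,-0.1],0],
  [[-0.3,5,-0.1],0],
])

```text
clock: 34.85
position: [0.5367, 0.112, 0.1401]
orientation: [-3.14, -0.077, -0.01]
contact_force: [-1.6, -1.0, 12.7]
width: 0.249
```

>>> apply_moves([
  [[-0.1,1,0],0],
  [[-0.1,2,0],0],
  [[-0.2,3,0],0],
  [[-0.2,4,0],0],
  [[-0.3,5,0],0],
])

```text
clock: 35.48
position: [0.5364, 0.117, 0.1401]
orientation: [-3.14, -0.077, -0.011]
contact_force: [-1.0, -0.6, 11.8]
width: 0.254
```

>>> apply_moves([
  [[-0.1,1,0],0],
  [[-0.1,2,0],0],
  [[-0.1,3,0],0],
  [[-0.2,4,0],0],
  [[-0.2,5,0],0],
])

```text
clock: 36.1
position: [0.5362, 0.1215, 0.1402]
orientation: [3.14, 0.077, 0.011]
contact_force: [-1.6, -2.0, 13.2]
width: 0.252
```

>>> apply_moves([
  [[0,0.7,0],0],
  [[-0.1,1.4,0],0],
  [[-0.1,2.1,0],0],
  [[-0.1,2.8,0],0],
  [[-0.2,3.5,0],0],
])

```text
clock: 36.72
position: [0.5361, 0.1227, 0.1402]
orientation: [3.135, 0.075, 0.01]
contact_force: [-0.4, -6.5, 12.1]
width: 0.255
```

>>> apply_moves([
  [[-0.1,1,0],0],
  [[-0.1,2,0],0],
  [[-0.1,3,0],0],
  [[-0.2,4,0],0],
  [[-0.3,5,0],0],
])

```text
clock: 37.35
position: [0.5358, 0.1293, 0.1402]
orientation: [3.139, 0.076, 0.01]
contact_force: [-2.0, -2.1, 12.1]
width: 0.252
```

>>> apply_moves([
  [[-0.1,1,0],0],
  [[-0.1,2,0],0],
  [[-0.2,3,0],0],
  [[-0.2,4,0],0],
  [[-0.3,5,0],0],
])

```text
clock: 37.98
position: [0.5354, 0.1356, 0.1402]
orientation: [-3.14, -0.077, -0.011]
contact_force: [-1.8, -0.9, 10.9]
width: 0.254
```

>>> apply_moves([
  [[-0.1,1,0],0],
  [[-0.1,2,0],0],
  [[-0.2,3,0],0],
  [[-0.2,4,0],0],
  [[-0.3,5,0],0],
])

```text
clock: 38.6
position: [0.5352, 0.1407, 0.1401]
orientation: [-3.14, -0.077, -0.011]
contact_force: [-1.8, -0.1, 12.2]
width: 0.255
```

>>> apply_moves([
  [[-0.1,1,0],0],
  [[-0.1,2,0],0],
  [[-0.2,3,0],0],
  [[-0.2,4,0],0],
  [[-0.2,4,0],0],
])

```text
clock: 39.22
position: [0.535, 0.1448, 0.1402]
orientation: [-3.139, -0.077, -0.011]
contact_force: [-0.9, -0.3, 11.4]
width: 0.245
```

```bash
python3 st.py; python3 - <<'E'
from h import *
for n in('scene',): p,d=grab(n); save(n+'5',p,(260,90,450,300),2.8)
E
```

```text
39.225 [0.535  0.1448 0.1402] yang -87.1756647375588 z [ 0.0069  0.0014 -1.    ] [-0.9463 -0.3263 11.3938] [-0.0235  0.6321  0.014 ] 0.24528641599654977 [0.1619 0.1129 1.4724 0.0003 1.5493 1.6834]
```

View pics/scene5.png

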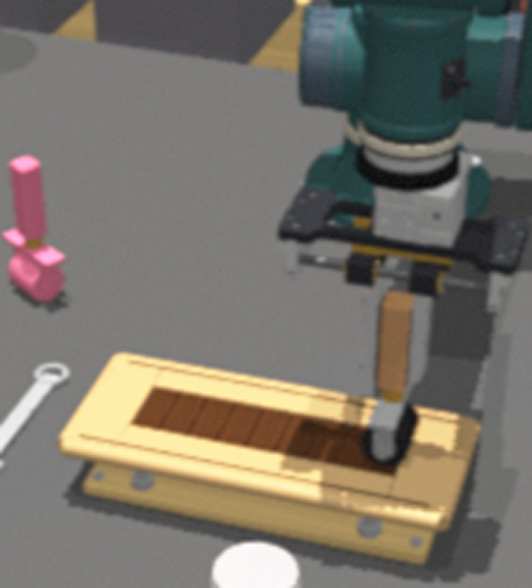

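>>> apply_moves([
  [[0,0,3],0],
  [[0,0,10],0],
  [[0,0,22],0],
  [[0,0,29],0],
  [[0,0,29],0],
])

```text
clock: 39.9
position: [0.5335, 0.1444, 0.1661]
orientation: [-3.14, -0.077, -0.002]
contact_force: [-0.1, 0.2, -2.6]
width: 0.254
```

```bash
python3 st.py; python3 - <<'E'
from h import *
for n in('scene','top'): p,d=grab(n); save(n+'6',p,(260,90,450,300) if n=='scene' else (220,180,380,320),2.8 if n=='scene' else 4)
E
python3 st.py
```

```text
39.9 [0.5335 0.1444 0.1661] yang -87.19767607861678 z [ 0.0015  0.0002 -1.    ] [-0.1231  0.1598 -2.6266] [-0.0363  0.0251 -0.0401] 0.2539527207006789 [ 0.1617  0.1028  1.4316 -0.0001  1.6056  1.6836]
40.0 [0.5328 0.1443 0.1651] yang -87.19650309770859 z [-0.0004 -0.0001 -1.    ] [-0.3255  0.8356 -2.393 ] [-0.0537  0.007  -0.0227] 0.25359080684435503 [ 0.1617  0.1033  1.4331 -0.0001  1.6056  1.6836]
```

View pics/scene6.png

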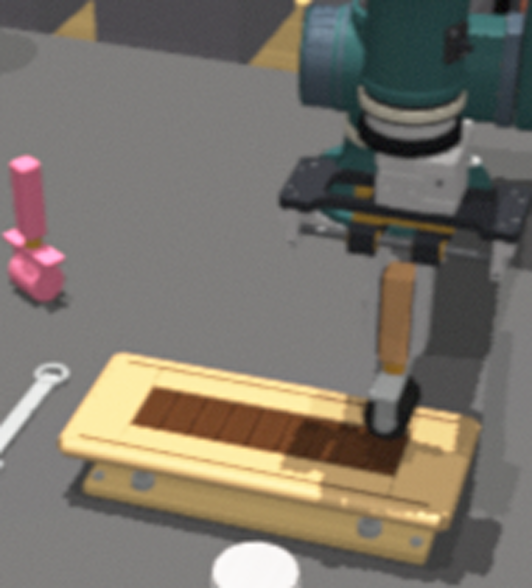

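>>> apply_moves([
  [[0,-40,0],0],
  [[0,-95,0],0],
  [[-1,-150,0],-1],
  [[-2,-205,0],-2],
  [[-2,-260,0],-3],
])

```text
clock: 40.62
position: [0.5305, -0.1173, 0.1649]
orientation: [-3.141, 0.006, 0.001]
contact_force: [1.2, 0.2, -4.0]
width: 0.253
```

>>> apply_moves([
  [[0,-55,0],-0.5],
  [[-1,-110,0],-1.1],
  [[-2,-155,0],-1.1],
  [[-2,-191,0],-1.1],
  [[-2,-191,0],-1.1],
])

```text
clock: 41.25
position: [0.528, -0.3093, 0.164]
orientation: [-3.141, 0.042, 0.003]
contact_force: [0.2, 0.5, -2.6]
width: 0.251
```

>>> apply_moves([
  [[0,0,0],0],
  [[0,0,0],0],
])

```text
clock: 41.5
position: [0.5291, -0.3055, 0.1652]
orientation: [-3.141, 0.033, 0.0]
contact_force: [-0.1, 0.5, -2.3]
width: 0.255
```

```bash
python3 st.py; python3 - <<'E'
from h import *
for n in('scene','top'): p,d=grab(n); save(n+'7',p,(150,100,300,260) if n=='scene' else (220,180,540,320),4 if n=='scene' else 2.5)
E
python3 st.py
```

```text
41.5 [ 0.5291 -0.3055  0.1652] yang -91.21588628102658 z [-0.0002  0.0004 -1.    ] [-0.1065  0.5301 -2.3379] [ 0.0323 -0.0473  0.0475] 0.2545082792731712 [-0.6166  0.2337  1.283   0.0003  1.6253  0.9754]
41.6 [ 0.5292 -0.3057  0.1655] yang -91.21120013431852 z [ 0.0002 -0.     -1.    ] [ 0.8634  0.006  -2.198 ] [-0.0619 -0.022  -0.0494] 0.2524757203904177 [-0.6166  0.2335  1.2827  0.0001  1.6252  0.9754]
```

View pics/scene7.png

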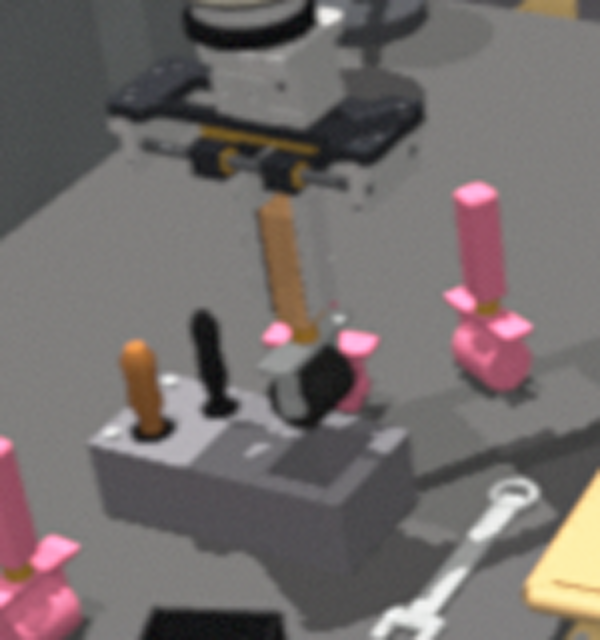

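View pics/top7.png

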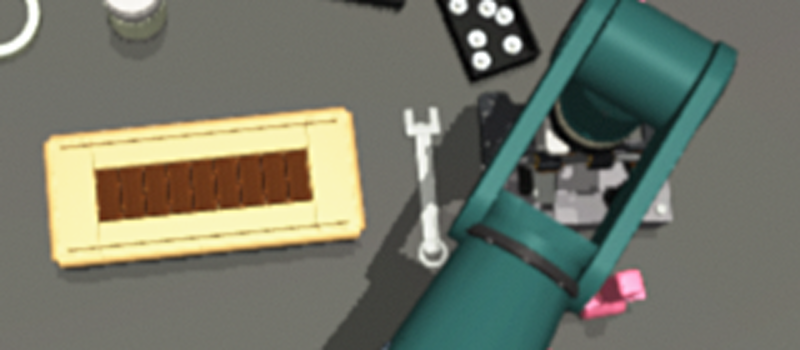

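>>> apply_moves([
  [[0,-1.1,-8],0],
  [[0,-1.1,-18],0],
  [[0,-1.1,-26],0],
  [[0,-1.1,-30],0],
  [[0,-1.1,-30],0],
])

```text
clock: 42.22
position: [0.5287, -0.3077, 0.1347]
orientation: [-3.141, 0.036, 0.001]
contact_force: [1.5, 0.0, -2.7]
width: 0.249
```

>>> apply_moves([
  [[0,0,-3],0],
  [[0,0,-6],0],
  [[0,0,-9],0],
  [[0,0,-12],0],
  [[0,0,-12],0],
])

```text
clock: 42.85
position: [0.5288, -0.3077, 0.1228]
orientation: [-3.141, 0.036, 0.001]
contact_force: [0.4, 0.5, -2.3]
width: 0.256
```

>>> apply_moves([
  [[0,0,-4],0],
  [[0,0,-8],0],
  [[0,0,-12],0],
  [[0,0,-16],0],
  [[0,0,-18],0],
])

```text
clock: 43.48
position: [0.5288, -0.3077, 0.1048]
orientation: [-3.141, 0.036, 0.001]
contact_force: [0.1, 0.8, -2.6]
width: 0.25
```

>>> apply_moves([
  [[0,0.4,-5],0],
  [[0,0.8,-10],0],
  [[0,0.8,-15],0],
  [[0,0.8,-18.5],0],
  [[0,0.8,-18.5],0],
])

```text
clock: 44.1
position: [0.5287, -0.3069, 0.0863]
orientation: [-3.141, 0.036, 0.001]
contact_force: [1.3, 0.3, -2.1]
width: 0.254
```

>>> apply_moves([
  [[0,0,-0.8],0],
  [[0,0,-1.6],0],
  [[0,0,-2.4],0],
  [[0,0,-2.8],0],
  [[0,0,-2.8],0],
])

```text
clock: 44.72
position: [0.5289, -0.3071, 0.084]
orientation: [3.141, -0.036, -0.0]
contact_force: [0.8, 0.3, -2.9]
width: 0.253
```

>>> apply_moves([
  [[0,0,-0.5],0],
  [[0,0,-1.1],0],
  [[0,0,-1.6],0],
  [[0,0,-1.6],0],
])

```text
clock: 45.22
position: [0.529, -0.3071, 0.0825]
orientation: [3.141, -0.036, 0.0]
contact_force: [0.1, 0.8, -2.6]
width: 0.251
```

>>> apply_moves([
  [[0,0,-0.3],0],
  [[0,0,-0.6],0],
  [[0,0,-0.6],0],
])

```text
clock: 45.6
position: [0.529, -0.3071, 0.0824]
orientation: [3.141, -0.036, 0.0]
contact_force: [-1.9, 1.5, 1.2]
width: 0.253
```

```bash
python3 st.py; python3 - <<'E'
from h import *
for n in('scene',): p,d=grab(n); save(n+'8',p,(150,100,300,260) if n=='scene' else (220,180,540,320),4 if n=='scene' else 2.5)
E
```

```text
45.6 [ 0.529  -0.3071  0.0824] yang -91.29665543224432 z [ 0.0003 -0.0003 -1.    ] [-1.8673  1.4617  1.1862] [0.327  0.3528 0.0381] 0.25312843268148727 [-0.6185  0.2754  1.3984 -0.0001  1.4673  0.9749]
```

View pics/scene8.png

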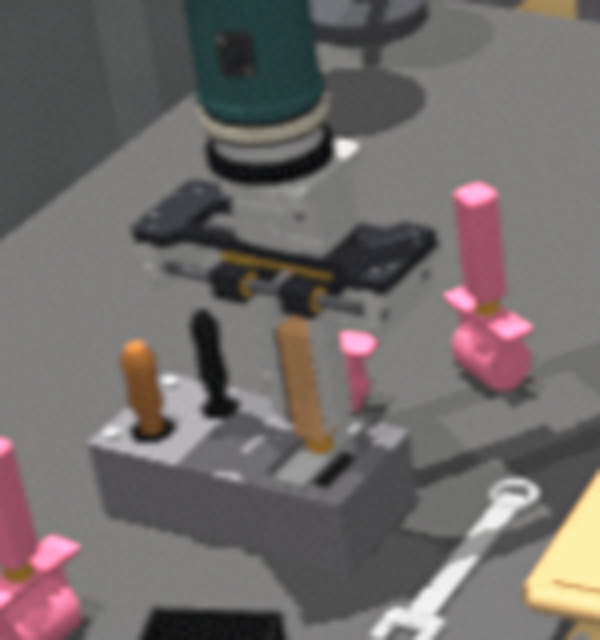

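>>> apply_moves([
  [[0,0,0],0],
  [[0,0,0],0],
  [[0,0,0],0],
  [[0,0,0],0],
], claw=-0.2)

```text
clock: 46.15
position: [0.529, -0.3071, 0.0818]
orientation: [3.141, -0.036, 0.0]
contact_force: [0.4, 0.0, -0.2]
width: 0.594
```

>>> apply_moves([
  [[0,0,15],0],
  [[0,0,40],0],
  [[0,0,75],0],
  [[0,0,110],0],
  [[0,0,140],0],
])

```text
clock: 46.78
position: [0.5293, -0.3073, 0.2249]
orientation: [3.14, -0.035, 0.004]
contact_force: [-0.1, -0.1, -0.5]
width: 0.603
```

>>> apply_moves([
  [[-45,-30,0],0],
  [[-95,-60,0],0],
  [[-145,-90,0],0],
  [[-195,-120,0],0],
  [[-245,-150,0],0],
])

```text
clock: 47.4
position: [0.2824, -0.458, 0.2234]
orientation: [3.139, -0.035, 0.002]
contact_force: [0.3, -0.7, 0.4]
width: 0.597
```

```bash
python3 st.py; python3 - <<'E'
from h import *
for n in('scene','top'): p,d=grab(n); save(n+'9',p,(150,100,300,260) if n=='scene' else (220,180,540,320),4 if n=='scene' else 2.5)
E
sed -i "s/^    print(cam,'plane/    pass\n    print(cam,'plane/" fit.py; python3 fit.py
python3 - <<'E'
from h import *
for n in('top','scene'):
    p,d,W=load(n); q=W[np.isfinite(W[:,:,2])]
    c=np.array([.5405,.040]); e=np.array([-.0497,.9988]); f=np.array([e[1],-e[0]])
    r=q[:,:2]-c; s=r@e; t=r@f; z=q[:,2]; ok=(z>.05)&(z<.08)
    print(n,'inlay',[round(1000*float(z[ok&(abs(s-(i-4)*.0255)<.009)&(abs(t)<.02)].mean()),1) for i in range(9)],
     'beige',[round(1000*float(z[ok&(abs(s-(i-4)*.0255)<.012)&(abs(t)>.036)&(abs(t)<.058)].mean()),1) for i in range(9)])
E
```

```text
47.4 [ 0.2824 -0.458   0.2234] yang -91.28397537985869 z [ 0.0011 -0.0024 -1.    ] [ 0.2989 -0.7224  0.3793] [ 0.0086 -0.01    0.0172] 0.5965416340304721 [-1.1236  0.0558  1.3689 -0.0001  1.7143  0.4696]
top plane at (.54,.04) [ 0.0002 -0.0001  0.0645] 0.0032146558075434556 4596 4688
panel rect ((540.2835693359375, 39.715789794921875), (144.05226135253906, 334.94989013671875), 2.834247350692749)
inlay rect 1300 ((540.6843872070312, 41.73924255371094), (55.509849548339844, 223.53240966796875), 2.8197569847106934) h over plane 0.00011517426775044942
holder ((525.496337890625, -364.842041015625), (190.45289611816406, 91.37433624267578), 88.44927215576172) 0.05642743241279577
handle top 85 ((526.6485595703125, -308.7870788574219), (23.258033752441406, 25.3668270111084), 9.975764274597168) [ 0.5263 -0.3082  0.1562] [ 0.515  -0.3216  0.1494] [ 0.54   -0.2966  0.1638]
handle side 23 [ 0.5197 -0.3048  0.1363] [ 0.5152 -0.3216  0.1035] [ 0.5339 -0.2967  0.1496]
bar 394 ((526.667724609375, -305.2492370605469), (71.123046875, 89.57276153564453), 88.71307373046875) [ 0.5216 -0.2987  0.059 ]
scen
[... 441 characters left out ...]
8203) 0.05610543703160523
handle top 64 ((531.1094360351562, -308.7373352050781), (25.759361267089844, 27.9066219329834), 89.90308380126953) [ 0.5313 -0.3062  0.1548] [ 0.5171 -0.3216  0.1487] [ 0.5451 -0.2958  0.1595]
handle side 262 [ 0.535  -0.3023  0.1161] [ 0.5165 -0.3198  0.0801] [ 0.5445 -0.2944  0.1489]
bar 198 ((528.772705078125, -304.6797180175781), (70.33589935302734, 88.45048522949219), 87.97810363769531) [ 0.5349 -0.298   0.0587]
top inlay [64.3, 65.1, 64.3, 64.5, 64.9, 64.3, 64.7, 64.6, 65.0] beige [64.6, 64.4, 65.3, 65.0, 64.0, 65.2, 64.9, 64.8, 64.2]
scene inlay [63.2, 64.1, 64.0, 63.8, 64.0, 63.8, 63.5, 64.1, 63.7] beige [64.0, 63.7, 63.9, 64.1, 64.1, 64.1, 64.3, 64.2, 64.2]
```

View pics/scene9.png

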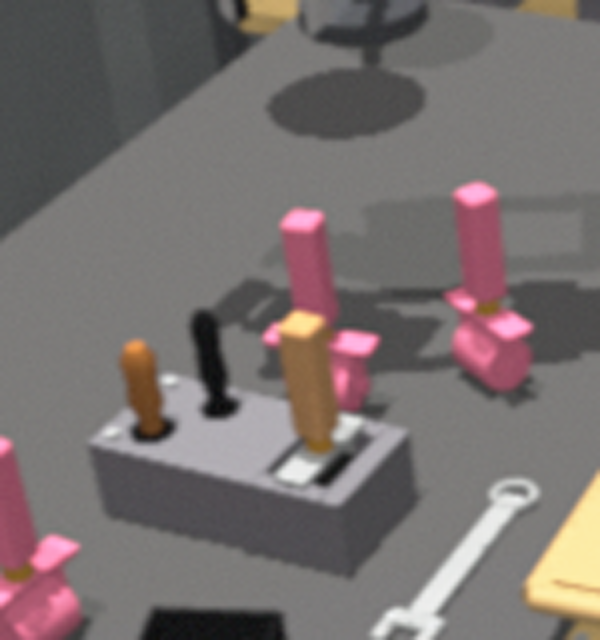

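View pics/top9.png

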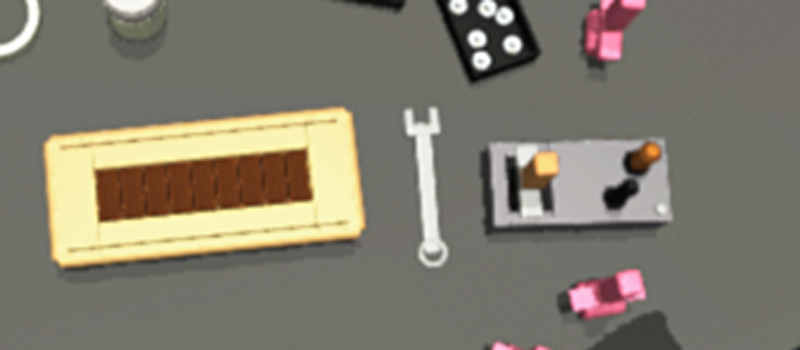

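The inlay now measures level with the panel: it was about 2.5 mm proud before and is within 0.1 mm on average. The roller is back upright in its slot, resting on its shoulders, and the gripper is clear.

```bash
python3 -c "
from h import *
print(workorder.job_done())"
```

```text
the job is handed in; nothing more can be done
None
```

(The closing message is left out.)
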